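# Dock the engobe tin on its stirring stand

### The arm

A 7-joint arm with a two-finger parallel gripper is mounted at the origin on the work surface; the furniture and walls round the work are solid. World frame = base frame: x ahead of the robot, y to its left, z up, the work surface at z = 0. Lengths are in m, angles in rad, forces in N, time in s.
With the tool pointing down it reaches from about 0.425 to 0.975 m from the base axis. Payload 16.7 kg.
Tool frame: the origin (TCP) lies on the front face of the gripper's body, between the roots of the fingers; the fingertips stand 73 mm ahead of it and the grasp point (between the pads) lies bot.tcp_to_grasp ahead of it (bot.tcp_to_grasp is the distance from the TCP to the grasp point, in m); z points along the fingers, y is the direction in which the jaws open and shut (so a half turn about z gives the same grasp; the last joint's range is limited). The gripper opens to 85 mm and grips with 20 to 120 N. Pads are 22 mm wide; open, the fingers measure 114 mm over their backs; the gripper's body (76 mm by 85 mm) begins 54 mm behind the grasp point. The pads swing forward as they close: fully open they stand 13 mm farther back than shut.
Start: joints at [-1.284, 0.426, 0.074, 1.606, -0.034, 1.111, -0.067], TCP at [0.286, 0.612, 0.304] pointing down, gripper open.
Joint ranges: [-2.85, 2.85], [-0.5, 2.14], [-1.23, 1.37], [0.21, 2.46], [-1.02, 4.16], [0.16, 2.05], [-2.73, 2.73]. Speed limits (rad/s): [1.89, 1.89, 2.39, 2.39, 3.01, 3.01, 3.01].

### API

Orientations are given as a unit quaternion [x, y, z, w].
In Python, from bench import bot, vision gives the robot as it stands. Calls block until the motion is done:
- bot.move_pose(position, orientation): joint-space move of the TCP to a pose.
- bot.move_straight(position, frame=None, velocity=0.15): straight line of the TCP; frame=None keeps the orientation; velocity is the mean speed in m/s.
- bot.move_joints(angles): joint-space move.
- bot.set_gripper(opening, effort=None): finger opening in m; effort is the grip in N (None keeps the last); returns when the fingers have stopped.
- bot.sleep(seconds).
- bot.inverse_kinematics(position, orientation): joint angles nearest the present ones, or None.
- vision.get_image(name): name is "scene" or "top" or "wrist"; returns a dict with "color" (400x640x3 uint8, red, green, blue), "fx", "fy", "cx", "cy" (pixels), "k1" (the pictures are not rectified: a ray, as slopes to the right and down, at radius r is drawn at 1 + k1 r^2 times it, then the intrinsics apply), "R" (3x3) and "t" (3): a world point X has camera coordinates R X + t; the wrist camera has in their place "hand_eye" (4x4, takes a point from camera to tool coordinates, whose origin is the TCP and whose axes are the flange's). Camera axes: x right, y down, z forward; pixel columns grow to the right and rows downward; lengths in m; the calibration is good to about 2 mm. A picture is of the moment at which its call begins: read the wrist's pose just before it. There is no depth.
A pose or a line that the arm cannot do raises bot.PlanningError and nothing moves.
- bot.finish_job(): hands the job in, once; it reports no verdict.
Readings, each from a call of its own:
- bot.read_time(): time.
- bot.read_joints(): joint angles.
- bot.read_dq(): joint speeds.
- bot.read_tau(): joint torques, N m.
- bot.read_ee_pos(): TCP position.
- bot.read_eef_rot(): TCP orientation.
- bot.read_wrist_force(): force on the tool from outside, world axes, zero at the start.
- bot.read_wrist_torque(): the same for the moment, N m.
- bot.read_opening(): finger opening in m.
Only numpy, scipy, OpenCV 4.12 (cv2) and the standard library are available. Lean on these libraries where they do the work, as an engineer would, in place of code of your own. Each camera call takes 0.05 s, during which the arm holds its last target. There are 200 camera calls.

### The job

Slide the tin of engobe up the ramp of the wooden stand and over the lip, without lifting or toppling it, and press it home into the V-shaped stop with a light steady push of about 9 N for half a second (never more than 16 N on the stop). Then turn the wooden catch fully in behind the tin, and let go of everything. Leave the dish, the beaker and the cone pack where they are.

Things in the scene. Friction and masses are not known exactly. Their poses are not given: they have to be found in the camera images.
- tin: Squat closed round metal tin, 101 mm in diameter, 72 mm tall, 0.4 to 0.75 kg, upright on the table before the ramp. Origin: centre of its underside, z up; yaw means nothing. Too wide for most grippers: push it, 35 to 55 mm above the table, where it stays stable. 2 to 7 N slide it, 5 to 12 N up the ramp. Two spread fingers at one height cradle it and keep it from rolling off sideways.
- stand: Plain wooden docking stand, fixed. Origin: at table height (z = 0) below the centre of the tin when (nominally) home; +x = the direction the tin is pushed in, z up. The floor behind the lip is flat, 120 mm wide, 12 mm high, from x = -58 to 92 mm. Home: tin touching both faces of the stop, axis at y = 0 and x = 0 to 6 mm, base flat on that floor. A block 50 x 40 mm, 28 high, centred at x -120, y -87 mm, carries the catch.
- ramp_foot (a point): Middle of the ramp's lower edge, on the table at stand x = -190, y = 0 mm. The plywood ramp is 120 mm wide (y -60 to 60) without side rails and rises evenly from 0 here to 18 mm high at x = -68 mm. Let the pusher rise with the tin (about 20 mm in all up to the lip, where its rear tips up): a pusher kept level jams the tin on the ramp by friction. Axes as the stand's.
- lip (a point): Middle of the lip's top, at stand x = -63, y = 0, 18 mm above the table. The lip is flat from x = -68 to -58 mm; behind it the floor lies 6 mm lower, so the tin drops 6 mm as its rear edge passes. Axes as the stand's.
- stop: V-shaped wooden stop at the end of the stand; this frame equals stand and does not show where the V is set: nominal (tin axis home at x = 0) or up to 6 mm farther in +x, to be felt. Two cheeks, 12 to 62 mm above the table, touch the tin 30 degrees either side of +x and centre it. Unyielding. Fingers can hold the tin's rear edge up behind the lip: ease off, it drops flat, then press.
- catch (a joint): Angle of the catch, rad. 0 = closed, at a hard end stop: the bar points from its pivot 45 degrees from stand +x towards stand +y, its tip 2 to 9 mm behind the home tin. It grows as the catch opens clockwise seen from above, so the bar's direction in the stand frame is 45 degrees minus this angle; at most 1.25. It starts at 0.8 to 1.2 and stays where it is left (about 1.5 N at the peg turn it).
- catch_pivot (a point): Point on the catch's vertical turning axis, 63 mm above the table, at stand x = -120, y = -87 mm. The catch is a dark wooden bar 14 mm wide, 28 to 42 mm above the table, reaching 90 mm from this axis.
- catch_peg (a point): Upright round wooden peg on the catch, 14 mm in diameter, from 42 to 84 mm above the table, 45 mm from the pivot axis; can be pinched from above or pushed. This point lies on the peg's axis, 63 mm above the table.
- dish: Bystander: small round bisque dish, 72 mm wide, 24 mm tall, on the table beyond the stop. Origin: centre of its underside. Not to be disturbed.
- beaker: Bystander: pale tapered slip beaker, 70 mm wide, 78 mm tall, on the table nearer the robot than the tin. Origin: centre of its underside. Not to be disturbed.
- cones: Bystander: three witness cones in a clay pat, 22 x 70 mm, 62 mm tall, on the table beside the stop end of the stand. Origin: centre of its underside. Not to be disturbed.

How it is judged:
On the way, in this order (a step that is already met when the one before it is completed fails the run):
1. the tin is over the lip, flat and home in the stop, pressed onto it with 2 to 16 N for 0.3 s, the catch still open (x of tin in the frame of stand between -0.003 and 0.01 m and y of tin in the frame of stand between -0.004 and 0.004 m and z of tin in the frame of stand between 0.008 and 0.015 m and angle between tin's own z axis and vertical below 0.05 rad and contact force between tin and stop between 2 and 16 N and value of joint catch above 0.5 rad), for 0.3 s.
2. the catch is turned in behind the tin (x of tin in the frame of stand between -0.003 and 0.01 m and y of tin in the frame of stand between -0.004 and 0.004 m and z of tin in the frame of stand between 0.008 and 0.015 m and angle between tin's own z axis and vertical below 0.05 rad and value of joint catch below 0.15 rad), for 0.2 s.
At the end, for the whole second after the job is handed in: The tin stands flat and still on the recessed floor in the stop: axis 3 mm short of to 10 mm beyond the stand origin along x, within 4 mm across, tilt under 0.05 rad; the catch is within 0.15 rad of closed; the dish, beaker and cone pack are within 30 mm of where they stood (all of step 2 and linear speed of tin below 0.01 m/s); the robot touches nothing.
It fails at once if more than 16 N between tin and stop (contact force between tin and stop above 16 N).
It fails at once if the tin is tipped more than 0.4 rad (angle between tin's own z axis and vertical above 0.4 rad).
It fails at once if the tin is lifted instead of slid (underside centre more than 35 mm above the table) (height (world z) of tin above 0.035 m).
It fails at once if the dish, beaker or cone pack is disturbed (moved more than 30 mm) (distance of any of dish, beaker, cones from where it was at the start of the episode above 0.03 m).
It also fails if it takes over 72 s, if anything falls off the work surface, if the arm or the gripper's body presses on something with over 40 N, if the wrist force passes 120 N, or if a joint passes its speed limit or range.

## Working session

There is one attempt and no reset: what is moved stays moved. The work goes in short steps, each a Python script; the robot and the scene stay as the last script left them, time stands still between calls to the robot, and variables do not carry over. Pictures are saved under pics/ and viewed, about 8 in all and at most 12, crops included, and the job is handed in when it is done.

```bash
ls; mkdir -p pics; python3 - <<'E'
from bench import bot, vision
import cv2, numpy as np
for n in ("top","scene"):
    i=vision.get_image(n); cv2.imwrite(f"pics/{n}1.png",i["color"][:,:,::-1])
    np.savez(f"{n}1.npz",**i)
    print(n,{k:np.round(v,4).tolist() for k,v in i.items() if k!="color"}, (-i["R"].T@i["t"]).round(3))
print(bot.tcp_to_grasp,bot.read_ee_pos(),bot.read_eef_rot(),bot.read_time(),bot.read_opening(),bot.read_wrist_force())
E
```

```text
pics
top {'fx': 374.4971, 'fy': 374.4971, 'cx': 319.5776, 'cy': 200.4785, 'k1': -0.0416, 'R': [[-0.0282, -0.9996, 0.0033], [-0.9853, 0.0272, -0.1685], [0.1683, -0.008, -0.9857]], 't': [0.0053, 0.4872, 0.8952]} [ 0.329 -0.001  0.964]
scene {'fx': 383.2402, 'fy': 383.2402, 'cx': 323.1766, 'cy': 190.1448, 'k1': -0.0644, 'R': [[-0.9853, 0.1706, 0.0027], [0.101, 0.5961, -0.7965], [-0.1375, -0.7845, -0.6046]], 't': [0.4696, 0.0039, 1.0528]} [0.607 0.744 0.638]
0.0539 [0.28544353 0.61134903 0.30327816] [ 2.16701447e-01  9.76237739e-01 -5.93307579e-04 -8.97827337e-05] 0.1 0.08573964758686589 [ 0.56746434  0.11527691 -0.10602663]
```

View pics/top1.png

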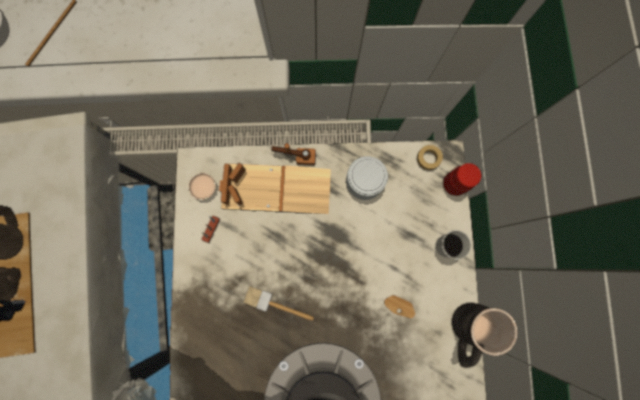

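View pics/scene1.png

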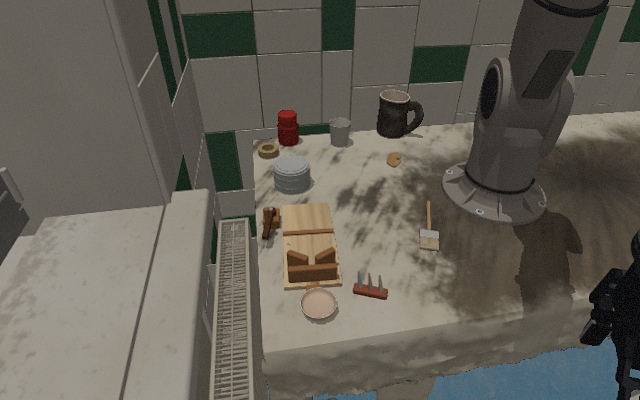

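The top view shows the tin at about (367,176). The stand's ramp foot is at x≈330, its stop at about (232,185), and the catch block and peg are near (306,155). The dish is at (203,187), the cones at (210,229) and the beaker at (452,245). The stand's +x axis points roughly along world +y. I'll enlarge this region to get accurate points.

```bash
cat > h.py <<'E'
import numpy as np, cv2
def pix2w(i,uv,z):
    K=np.array([[i["fx"],0,i["cx"]],[0,i["fy"],i["cy"]],[0,0,1]]);
    d=(np.array(uv,float)-[i["cx"],i["cy"]])/i["fx"]; r=d.copy()
    for _ in range(20): r=d/(1+i["k1"]*(r@r))
    R,t=i["R"],i["t"]; c=-R.T@t; w=R.T@np.array([r[0],r[1],1]); return c+w*(z-c[2])/w[2]
def w2pix(i,X):
    c=i["R"]@np.asarray(X,float)+i["t"]; r=c[:2]/c[2]; r=r*(1+i["k1"]*(r@r)); return r*i["fx"]+[i["cx"],i["cy"]]
E
python3 - <<'E'
import cv2
a=cv2.imread("pics/top1.png")[135:225,205:405]
cv2.imwrite("pics/topc.png",cv2.resize(a,None,fx=4,fy=4,interpolation=cv2.INTER_CUBIC))
E
```

```text
(no output)
```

View pics/topc.png

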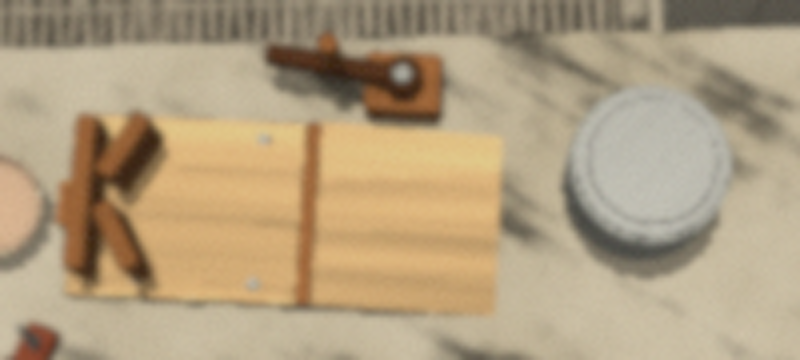

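```bash
python3 - <<'E'
import numpy as np
from h import *
from scipy.optimize import least_squares
i=dict(np.load("top1.npz")); P=lambda u,v:np.array([(u+.5)/4-.5+205,(v+.5)/4-.5+135])
obs=[((502,136),(-190,-60,0)),((494,313),(-190,60,0)),((314,124),(-63,-60,18)),((303,304),(-63,60,18)),((68,296),(92,60,12)),((402,73),(-120,-87,44))]
def S(p,q): 
    c,s=np.cos(p[2]),np.sin(p[2]); return np.array([p[0]+c*q[0]-s*q[1],p[1]+s*q[0]+c*q[1],q[2]])
f=lambda p:np.concatenate([w2pix(i,S(p,np.array(q)/1e3))-P(*u) for u,q in obs])
r=least_squares(f,[.6,.2,1.57]);print("stand",r.x,f(r.x).round(2).reshape(-1,2).tolist())
p=r.x
def inv(w): 
    c,s=np.cos(p[2]),np.sin(p[2]);d=w[:2]-p[:2];return np.array([c*d[0]+s*d[1],-s*d[0]+c*d[1]])*1e3
for n,u,z in [("tin",(652,165),.072),("tinL",(568,165),.072),("tinR",(733,165),.072),("tip",(268,55),.042),("peg",(329,40),.084),("pivot",(402,73),.044)]:
    w=pix2w(i,P(*u),z);print(n,w.round(4),inv(w).round(1))
for n,u,z in [("beaker",(452,245),.0),("dish",(203,187),.02),("cones",(210,229),.02)]:
    w=pix2w(i,u,z);print(n,w.round(3),inv(w).round(1))
np.save("stand.npy",p)
E
```

```text
stand [0.53165332 0.15183958 1.50598816] [[0.99, -0.08], [1.54, 0.5], [-0.47, -0.59], [-0.23, -0.04], [-1.26, 0.06], [-0.53, 0.05]]
tin [ 0.5397 -0.1274  0.072 ] [-278.1  -26.1]
tinL [ 0.5411 -0.0759  0.072 ] [-226.7  -24.2]
tinR [ 0.5384 -0.1771  0.072 ] [-327.8  -28. ]
tip [0.6258 0.1107 0.042 ] [-34.9 -96.6]
peg [0.6208 0.0682 0.084 ] [-77.7 -94.4]
pivot [0.6108 0.0251 0.044 ] [-121.4  -87.2]
beaker [ 0.368 -0.347  0.   ] [-508.   130.7]
dish [0.534 0.291 0.02 ] [139.5   6.3]
cones [0.425 0.271 0.02 ] [112. 114.]
```

```bash
cat >> h.py <<'E'
from scipy.spatial.transform import Rotation as Ro
def stand(): return np.load("stand.npy")
def s2w(x,y,z):  # stand mm -> world m
    p=stand(); c,s=np.cos(p[2]),np.sin(p[2]); x,y=x/1e3,y/1e3
    return np.array([p[0]+c*x-s*y,p[1]+s*x+c*y,z/1e3])
def w2s(w):
    p=stand(); c,s=np.cos(p[2]),np.sin(p[2]); d=np.asarray(w)[:2]-p[:2]; return np.array([c*d[0]+s*d[1],-s*d[0]+c*d[1]])*1e3
def ori(yaw,tilt=0,flip=1):
    # tool z down, leaning by tilt towards stand direction yaw; jaws across it. flip=1: tool x = forward, -1: backward
    R=Ro.from_euler('z',stand()[2]+yaw)
    z=R.apply([np.sin(tilt),0,-np.cos(tilt)]); y=R.apply([0,-flip,0]); x=np.cross(y,z)
    return Ro.from_matrix(np.c_[x,y,z]).as_quat()
E
python3 - <<'E'
from bench import bot, vision
from h import *
i=vision.get_image("wrist"); print({k:np.round(v,4).tolist() for k,v in i.items() if k!="color"})
P=s2w(-150,-20,380)
for f in (1,-1):
    print(f,[None if q is None else np.round(q,2).tolist() for q in (bot.inverse_kinematics(s2w(*a),ori(0,t,f)) for a,t in [((-150,-20,380),0),((-340,-26,110),.2),((-60,0,110),.2),((-80,-80,130),0)])])
E
```

```text
{'fx': 355.7595, 'fy': 355.7595, 'cx': 315.2349, 'cy': 205.793, 'k1': 0.02, 'hand_eye': [[0.0007, -0.9463, -0.3233, 0.0834], [1.0, 0.0004, 0.0011, -0.0002], [-0.0009, -0.3233, 0.9463, -0.0698], [0.0, 0.0, 0.0, 1.0]]}
1 [[-0.75, 0.16, 0.72, 1.84, -0.12, 1.18, -0.06], [-0.27, 0.69, 0.8, 1.99, -0.88, 0.93, 1.0], [-0.56, 0.5, 0.45, 2.11, -0.71, 0.65, 0.36], [-0.65, 0.6, 0.59, 1.91, -0.47, 0.77, 0.13]]
-1 [[0.83, 0.33, -1.16, 1.76, 0.32, 1.26, 2.67], [-0.29, 0.7, 0.82, 1.99, -0.89, 0.94, -2.13], [0.6, 0.7, -1.03, 2.04, 0.63, 0.72, 2.31], [0.52, 0.77, -1.03, 1.84, 0.78, 1.0, 2.23]]
```

```bash
cat >> h.py <<'E'
def wrist(bot,vision):
    p=bot.read_ee_pos(); R=Ro.from_quat(bot.read_eef_rot()).as_matrix()
    i=vision.get_image("wrist"); H=i["hand_eye"]
    Rc=(R@H[:3,:3]).T; i["R"]=Rc; i["t"]=-Rc@(R@H[:3,3]+p); return i
E
python3 - <<'E'
from bench import bot, vision
from h import *
t=bot.read_time()
bot.move_pose(s2w(-110,-20,400),ori(0)); print(bot.read_time()-t, bot.read_joints(), bot.read_ee_pos())
i=wrist(bot,vision); np.savez("wr1.npz",**i)
a=i["color"][:,:,::-1]
cv2.imwrite("pics/wr1.png",cv2.resize(a,None,fx=1.25,fy=1.25,interpolation=cv2.INTER_CUBIC))
print(bot.read_time(),[w2pix(i,s2w(*q)).round(0).tolist() for q in [(-190,-60,0),(0,0,12),(-278,-26,72)]])
t=bot.read_time(); bot.move_straight(bot.read_ee_pos()+[0,0.001,0],velocity=0.02); print("1mm dt",bot.read_time()-t)
E
```

```text
2.2667 [-0.79710562  0.15083038  0.68616772  1.80465207 -0.10129666  1.22190899
 -0.14443411] [0.54454456 0.04201064 0.39974511]
2.4667 [[344.0, 209.0], [299.0, 61.0], [320.0, 292.0]]
1mm dt 0.2583000000000002
```

View pics/wr1.png

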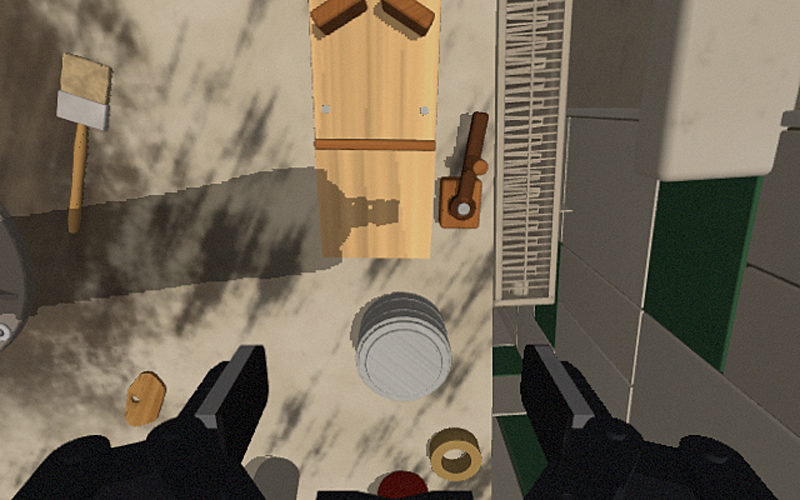

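The wrist view (scaled 1.25×) shows the ramp foot corners at (322,258) and (431,259), and the lip ends at (314,145) and (436,146). The pivot is at (464,209), the peg top at (481,166), the bar tip at (482,113), and the tin lid is centred near (404,358).

```bash
python3 - <<'E'
from h import *
from scipy.optimize import least_squares
i1=dict(np.load("wr1.npz")); i0=dict(np.load("top1.npz"))
A=lambda u,v:(np.array([u,v])+.5)/1.25-.5
B=lambda u,v:np.array([(u+.5)/4-.5+205,(v+.5)/4-.5+135])
o1=[((322,258),(-190,60,0)),((431,259),(-190,-60,0)),((315,145),(-63,60,18)),((436,146),(-63,-60,18)),((464,209),(-120,-87,45))]
o0=[((502,136),(-190,-60,0)),((494,313),(-190,60,0)),((314,124),(-63,-60,18)),((303,304),(-63,60,18)),((402,73),(-120,-87,45))]
def S(p,q):
    q=np.array(q)/1e3;c,s=np.cos(p[2]),np.sin(p[2]); return np.array([p[0]+c*q[0]-s*q[1],p[1]+s*q[0]+c*q[1],q[2]])
g1=lambda p:np.concatenate([w2pix(i1,S(p,q))-A(*u) for u,q in o1])
g0=lambda p:np.concatenate([w2pix(i0,S(p,q))-B(*u) for u,q in o0])
for n,g in (("wrist",g1),("top",g0),("both",lambda p:np.r_[g1(p),.7*g0(p)])):
    r=least_squares(g,stand()); print(n,r.x.round(4),g(r.x).round(1).reshape(-1,2).tolist())
    if n=="both": np.save("stand.npy",r.x)
for i,X,L in ((i1,A,[("tin",(404,358),.072),("tinL",(355.5,358),.072),("tinR",(452,358),.072),("tip",(482,113),.042),("peg",(481,166),.084),("pivot",(464,209),.045)]),(i0,B,[("tin",(651,163),.072),("tip",(268,55),.042),("peg",(329,40),.084),("pivot",(402,73),.045)])):
    for n,u,z in L: w=pix2w(i,X(*u),z); print(n,w.round(4),w2s(w).round(1))
E
```

```text
wrist [0.5338 0.1526 1.4969] [[0.5, 1.2], [-0.7, 1.4], [-0.3, -1.0], [0.3, -0.6], [0.1, -0.5]]
top [0.5321 0.1525 1.5013] [[0.8, 0.1], [1.1, 0.7], [-0.6, -0.6], [-0.6, -0.1], [-0.7, -0.0]]
both [0.5336 0.1526 1.4973] [[0.5, 1.3], [-0.8, 1.4], [-0.4, -1.0], [0.2, -0.6], [0.0, -0.6], [0.6, -0.1], [0.7, 0.3], [-0.4, -0.8], [-0.5, -0.4], [-0.4, -0.3]]
tin [ 0.5446 -0.1194  0.072 ] [-270.5  -30.9]
tinL [ 0.4951 -0.1163  0.072 ] [-271.    18.7]
tinR [ 0.5935 -0.1224  0.072 ] [-269.9  -79.9]
tip [0.6292 0.1134 0.042 ] [-32.1 -98.2]
peg [0.6207 0.0715 0.084 ] [-74.5 -92.8]
pivot [0.6115 0.0259 0.045 ] [-120.7  -87. ]
tin [ 0.541  -0.1268  0.072 ] [-278.1  -27.8]
tip [0.6258 0.1107 0.042 ] [-35. -95.]
peg [0.6208 0.0682 0.084 ] [-77.8 -93.1]
pivot [0.6105 0.0251 0.045 ] [-121.6  -86. ]
```

```bash
cat >> h.py <<'E'
T=0.2; OFF=60.0   # lean; TCP to tin axis along push
def fpush(bot,f0):
    d=s2w(1,0,0)-s2w(0,0,0); d=d/np.linalg.norm(d)
    f=np.asarray(bot.read_wrist_force())-f0
    return np.array([-(f@d), f@s2w_dir(0,1), f[2]])   # push exerted forward, side, up
def s2w_dir(x,y):
    d=s2w(x,y,0)-s2w(0,0,0); return d/np.linalg.norm(d)
def go(bot,xt,y,z,v=.05): bot.move_straight(s2w(xt-OFF,y,z),velocity=v)
E
python3 - <<'E'
from bench import bot, vision
from h import *
bot.set_gripper(.07,20); print("open",bot.read_opening())
bot.move_pose(s2w(-305-OFF,-29,200),ori(0,T))
bot.move_straight(s2w(-305-OFF,-29,104),velocity=.15)
bot.sleep(.2); f0=np.mean([bot.read_wrist_force() for _ in range(5)],0); np.save("f0.npy",f0)
print(bot.read_time(),f0.round(2),(np.array(bot.read_ee_pos())-s2w(-305-OFF,-29,104)).round(4))
for x in np.arange(-300,-270,5.): 
    go(bot,x,-29,104,.05); print(x,fpush(bot,f0).round(2))
i=wrist(bot,vision); np.savez("wr2.npz",**i); cv2.imwrite("pics/wr2.png",i["color"][:,:,::-1]); print(bot.read_time())
E
```

```text
open 0.06989913905568026
5.225 [ 0.91  1.35 -0.53] [ 0.0004 -0.0001  0.0009]
-300.0 [ 0.77  0.35 -0.09]
-295.0 [1.06 0.5  0.37]
-290.0 [1.75 1.09 1.52]
-285.0 [1.79 1.35 0.25]
-280.0 [1.06 0.86 0.52]
-275.0 [ 2.31 -0.32  0.97]
6.775
```

View pics/wr2.png

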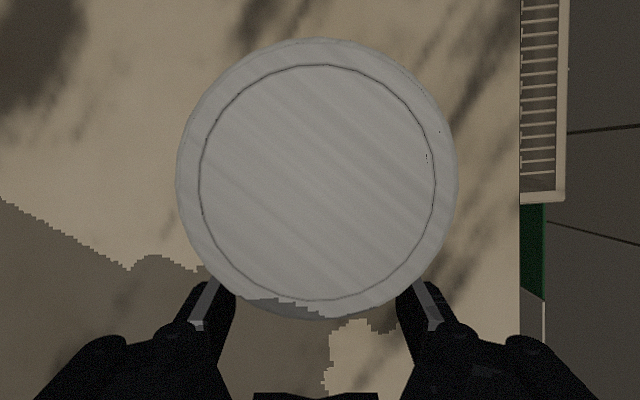

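The lid is centred between the fingers at about (317,179), 282 px wide. I'll calibrate the offset from that and push on.

```bash
python3 - <<'E'
from bench import bot, vision
from h import *
i=dict(np.load("wr2.npz"))
for u in [(317,179),(176,179),(458,179),(317,38),(317,320)]: print(u,w2s(pix2w(i,u,.072)).round(1))
print("tcp",w2s(bot.read_ee_pos()).round(1))
f0=np.load("f0.npy")
P=np.array([(-275,-29,0),(-265,-27,0),(-235,-9,0),(-190,-1,2)],float)
for x in np.r_[np.arange(-267,-235,8.),-235,-225,-215]:
    y,dz=np.interp(x,P[:,0],P[:,1]),np.interp(x,P[:,0],P[:,2])
    go(bot,x,y,104+dz,.05); print(x,y.round(1),fpush(bot,f0).round(1))
    if fpush(bot,f0)[0]>14: break
i=wrist(bot,vision); np.savez("wr3.npz",**i); cv2.imwrite("pics/wr3.png",i["color"][:,:,::-1]); print(bot.read_time(),"tcp",w2s(bot.read_ee_pos()).round(1))
E
```

```text
(317, 179) [-273.6  -29.7]
(176, 179) [-273.7   16.5]
(458, 179) [-273.6  -75.9]
(317, 38) [-229.8  -29.6]
(317, 320) [-322.3  -29.8]
tcp [-334.9  -29.2]
-267.0 -27.4 [1.8 0.  0.7]
-259.0 -23.4 [3.1 0.6 1. ]
-251.0 -18.6 [2.6 1.6 1.1]
-243.0 -13.8 [ 1.9 -0.1  1.2]
-235.0 -9.0 [2.5 0.3 0.4]
-225.0 -7.2 [ 2.   1.1 -1.1]
-215.0 -5.4 [ 2.2  0.7 -0.7]
9.1667 tcp [-274.9   -5.4]
```

View pics/wr3.png

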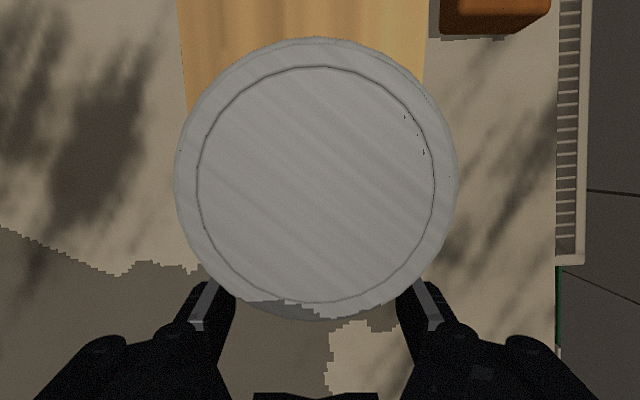

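The tin is cradled and centred on the ramp, with the ramp edges at u≈180 and 425 and the lid at u≈317. Next I'll push up to just before the lip, rising with the tin.

```bash
python3 - <<'E'
from bench import bot, vision
from h import *
f0=np.load("f0.npy")
P=np.array([(-240,-9,0),(-190,-1,2),(-140,0,6),(-75,0,14),(-58,0,20),(-20,0,20)],float)
for x in np.r_[np.arange(-205,-36,10.),-38,-34,-30]:
    y,dz=np.interp(x,P[:,0],P[:,1]),np.interp(x,P[:,0],P[:,2])
    go(bot,x,y,104+dz,.05 if x<-90 else .03); f=fpush(bot,f0); print(x,f.round(1),np.round(bot.read_wrist_torque(),2))
    if f[0]>14: print("high"); break
i=wrist(bot,vision); np.savez("wr4.npz",**i); cv2.imwrite("pics/wr4.png",i["color"][:,:,::-1]); print(bot.read_time(),"tcp",w2s(bot.read_ee_pos()).round(1))
E
```

```text
-205.0 [ 2.   0.9 -0.6] [-0.37  0.03 -0.01]
-195.0 [ 2.1  0.5 -0.3] [-0.31 -0.02 -0.08]
-185.0 [ 2.5  0.9 -1.5] [-0.44 -0.03  0.01]
-175.0 [ 2.3  0.1 -1.5] [-0.49 -0.09 -0.1 ]
-165.0 [ 2.6  1.3 -1.5] [-0.53 -0.01 -0.11]
-155.0 [ 3.4  0.6 -2.6] [-0.61 -0.01 -0.05]
-145.0 [ 1.4  1.  -0.8] [-0.34 -0.11 -0.05]
-135.0 [4.4 1.  2.7] [-0.59  0.   -0.06]
-125.0 [ 6.  -0.7  4.6] [-0.9  -0.03 -0.08]
-115.0 [ 6.9 -0.3  6.6] [-1.15 -0.04 -0.06]
-105.0 [8.4 0.9 7.5] [-1.36 -0.03 -0.09]
-95.0 [9.6 0.4 9. ] [-1.6  -0.01 -0.13]
-85.0 [15.6  1.2 10.7] [-2.69  0.12 -0.05]
high
13.9083 tcp [-147.    -0.7]
```

View pics/wr4.png

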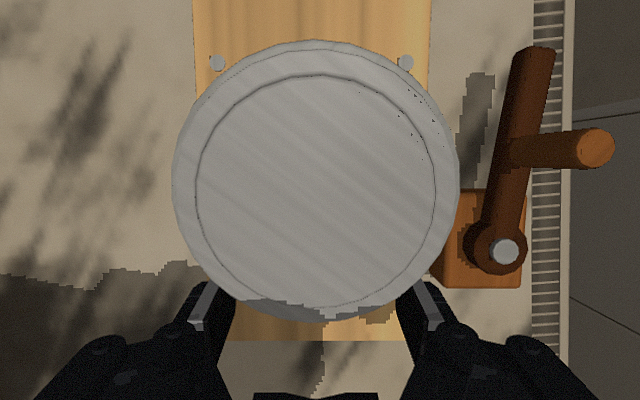

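The force is rising and tool f_z is positive, so the pusher is lagging below the tin and dragging it down. I'll raise the pusher, then continue with a z correction that follows f_z.

```bash
python3 - <<'E'
from bench import bot, vision
from h import *
f0=np.load("f0.npy")
dz=np.interp(-85,[-140,-75],[6,14]); x=-86.
for k in range(4):
    dz+=1.5; go(bot,x,0,104+dz,.03); f=fpush(bot,f0); print("up",round(dz,1),f.round(1))
    if f[2]<1: break
while x<-34:
    s=4 if f[0]<9 else 2
    x+=s; base=0.16*s if x<-62 else 0
    dz=min(dz+base+np.clip(.35*(f[2]-0.5),-.6,1.5),28)
    go(bot,x,0,104+dz,.03); f=fpush(bot,f0); print(x,round(dz,1),f.round(1))
    if f[0]>15: print("high"); break
print(bot.read_time(),"tcp",w2s(bot.read_ee_pos()).round(1),bot.read_ee_pos()[2])
E
```

```text
up 14.3 [ 8.8 -0.8  5.1]
up 15.8 [ 5.2 -2.4  1.8]
up 17.3 [ 3.5 -1.5  0.2]
-82.0 17.8 [ 8.6 -1.4  4.9]
-78.0 19.9 [10.4 -0.7  6.2]
-76.0 21.8 [ 8.5 -0.9  4.3]
-72.0 23.7 [ 7.2 -1.2  4.2]
-68.0 25.7 [6.3 0.  5.6]
-64.0 27.8 [6.8 0.7 5.9]
-60.0 28 [ 5.3 -0.6  1.9]
-56.0 28 [ 3.3  1.2 -0. ]
-52.0 27.8 [ 3.5  0.6 -1.6]
-48.0 27.2 [ 2.9  0.  -1.9]
-44.0 26.6 [ 3.9  1.  -0.4]
-40.0 26.3 [ 3.9  0.2 -0.9]
-36.0 25.8 [ 4.   0.4 -1.9]
-32.0 25.2 [ 3.5  0.6 -1.5]
18.6583 tcp [-91.9   0. ] 0.12917897127232414
```

```bash
python3 - <<'E'
from bench import bot, vision
from h import *
f0=np.load("f0.npy")
x=-32.; dz=25.2
while x<2:
    x+=2 if x<-14 else 1; dz-=.3
    go(bot,x,0,104+dz,.02); f=fpush(bot,f0); print(x,round(dz,1),f.round(1))
    if f[0]>6.5: print("contact?"); break
print(bot.read_time(),"tcp",w2s(bot.read_ee_pos()).round(1))
i=wrist(bot,vision); np.savez("wr5.npz",**i); cv2.imwrite("pics/wr5.png",i["color"][:,:,::-1])
E
```

```text
-30.0 24.9 [ 3.7  0.7 -1.5]
-28.0 24.6 [ 3.6  1.2 -0.9]
-26.0 24.3 [ 4.5  0.5 -1.2]
-24.0 24.0 [ 4.1  0.6 -0.7]
-22.0 23.7 [ 4.5  0.3 -0.9]
-20.0 23.4 [ 4.1  0.4 -1.4]
-18.0 23.1 [ 3.4  0.4 -1.8]
-16.0 22.8 [ 3.4  0.6 -1. ]
-14.0 22.5 [ 3.8  1.2 -1.4]
-13.0 22.2 [ 4.8  0.8 -1.4]
-12.0 21.9 [ 4.7  0.2 -1. ]
-11.0 21.6 [ 3.9  0.8 -1.6]
-10.0 21.3 [5.2 1.2 0. ]
-9.0 21.0 [ 4.8  0.3 -0.4]
-8.0 20.7 [ 4.2  1.1 -1.5]
-7.0 20.4 [ 3.5  0.7 -1. ]
-6.0 20.1 [ 4.4 -0.2 -0.3]
-5.0 19.8 [4.9 0.5 0.1]
-4.0 19.5 [ 5.1  0.5 -2.1]
-3.0 19.2 [ 4.1  0.7 -1. ]
-2.0 18.9 [ 3.7  1.2 -1.4]
-1.0 18.6 [ 4.4  0.2 -1.9]
0.0 18.3 [ 4.4 -0.3 -1.7]
1.0 18.0 [ 3.6  0.5 -1.5]
2.0 17.7 [ 4.1  0.5 -2.1]
24.9083 tcp [-57.9   0. ]
```

View pics/wr5.png

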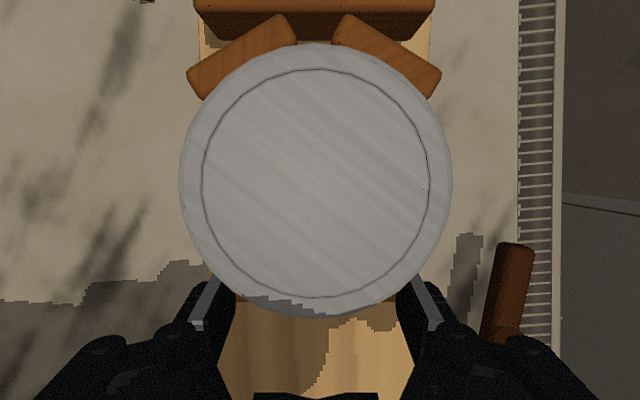

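The tin is centred and nearly in the V, with the cheeks at about (242,57) and (386,57). There is no clear contact yet, since the push is still at the sliding level of about 4 N. I'll continue in small steps.

```bash
python3 - <<'E'
from bench import bot, vision
from h import *
f0=np.load("f0.npy")
def F(n=4): 
    r=[]
    for _ in range(n): r.append(fpush(bot,f0)); bot.sleep(.02)
    return np.mean(r,0)
x=2.; dz=17.7; i=0
while x<16:
    x+=.7; dz-=.2
    go(bot,x,0,104+dz,.01); f=F(2); print(round(x,1),f.round(1))
    if f[0]>6.8: print("contact"); break
# ease off, lower, re-zero
go(bot,x-5,0,104+dz,.05); bot.sleep(.4)
go(bot,x-8,0,104+6,.05); bot.sleep(.3)
f1=np.mean([bot.read_wrist_force() for _ in range(8)],0); print("zero shift",(f1-f0).round(2)); np.save("f1.npy",f1)
print("x",x,bot.read_time(),"tcp",w2s(bot.read_ee_pos()).round(1))
im=wrist(bot,vision); np.savez("wr6.npz",**im); cv2.imwrite("pics/wr6.png",im["color"][:,:,::-1])
E
```

```text
2.7 [ 6.1  1.1 -1.3]
3.4 [ 9.7  1.6 -1.5]
contact
zero shift [-1.38 -1.62  0.01]
x 3.4000000000000004 26.8583 tcp [-64.6  -0.1]
```

View pics/wr6.png

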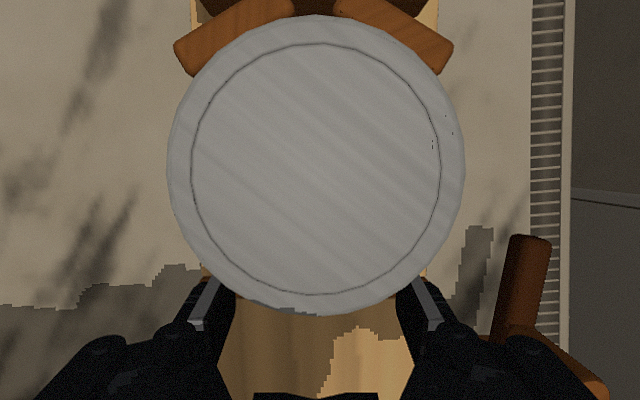

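```bash
python3 - <<'E'
from bench import bot, vision
from h import *
i=dict(np.load("wr6.npz"))
for z in (.072,.084,.090):
    print(z,[w2s(pix2w(i,u,z)).round(1).tolist() for u in [(166.5,167),(465.5,167),(316,14),(316,316)]])
f1=np.load("f1.npy")
def F(n=4): 
    r=[]
    for _ in range(n): r.append(fpush(bot,f1)); bot.sleep(.02)
    return np.mean(r,0)
x=3.4-8; c=False
while x<10:
    f=F(3); print(round(x,2),f.round(1))
    if f[0]>8.2: break
    x+=1 if f[0]<1.5 and x<1 else (.5 if f[0]<5.5 else .25)
    go(bot,x,0,110,.01)
for k in range(6): bot.sleep(.15); print(F(3).round(1))
print(bot.read_time(),"tcp",w2s(bot.read_ee_pos()).round(1))
im=wrist(bot,vision); np.savez("wr7.npz",**im); cv2.imwrite("pics/wr7.png",im["color"][:,:,::-1])
E
```

```text
0.072 [[0.5, 51.0], [0.5, -51.5], [49.8, -0.2], [-53.2, -0.3]]
0.084 [[0.7, 46.0], [0.8, -46.5], [45.3, -0.2], [-47.7, -0.2]]
0.09 [[0.8, 43.6], [0.9, -43.9], [43.0, -0.1], [-45.0, -0.2]]
-4.6 [-0.1 -0.4  0.5]
-3.6 [-0.6 -0.3  0.5]
-2.6 [-0.1 -0.6  0.5]
-1.6 [-0.3 -0.4  0.4]
-0.6 [ 0.  -0.5  0.4]
0.4 [ 1.1 -0.5  0.4]
1.4 [ 4.4 -0.6  0.9]
1.9 [ 4.7 -0.5  1. ]
2.4 [ 6.7 -0.6  1.4]
2.65 [ 7.8 -0.5  1. ]
2.9 [ 8.6 -0.1  1.8]
[ 8.7 -0.1  1.7]
[8.3 0.3 1.6]
[ 8.  -0.7  1.5]
[8.9 0.2 2.3]
[ 8.7 -0.1  1.7]
[ 8.2 -0.1  2.1]
31.1583 tcp [-57.9  -0. ]
```

The tin is flat: the lid's apparent size matches z=84 mm. It was held home at about 8.5 N for over 0.9 s. Now I'll retreat and pinch the peg.

```bash
python3 - <<'E'
from bench import bot, vision
from h import *
go(bot,-30,0,112,.1)
bot.move_straight(s2w(-100,0,200),velocity=.2)
peg=lambda th,z:s2w(-120+45*np.cos(th),-87+45*np.sin(th),z)
t0=np.radians(-7); best=None
for yaw in (np.pi/2,-np.pi/2):
    qs=[bot.inverse_kinematics(peg(t,123),ori(yaw+t-t0)) for t in np.radians([-7,10,28,46])]
    print(yaw,[None if q is None else np.round(q,2).tolist() for q in qs])
bot.set_gripper(.045,20)
im=wrist(bot,vision); np.savez("wr8.npz",**im); cv2.imwrite("pics/wr8.png",im["color"][:,:,::-1]); print(bot.read_time())
E
```

```text
1.5707963267948966 [[-0.49, 0.58, 0.36, 1.87, -0.29, 0.74, 1.54], [-0.45, 0.55, 0.3, 1.9, -0.24, 0.72, 1.78], [-0.4, 0.53, 0.23, 1.93, -0.18, 0.7, 2.05], [-0.34, 0.51, 0.16, 1.96, -0.12, 0.69, 2.32]]
-1.5707963267948966 [[-0.91, 0.84, 1.02, 1.9, -0.9, 0.95, -1.1], [-0.89, 0.78, 0.96, 1.93, -0.83, 0.9, -0.84], [-0.86, 0.72, 0.89, 1.96, -0.76, 0.84, -0.58], [-0.82, 0.67, 0.83, 1.98, -0.69, 0.8, -0.31]]
32.7
```

View pics/wr8.png

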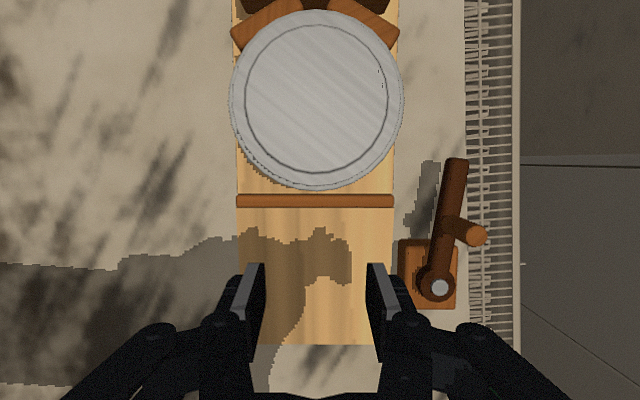

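The tin sits flat in the V, well clear of the lip at v≈200. The peg top is at about (476,237) and the pivot at (440,288). I'll pinch the peg and turn the catch.

```bash
python3 - <<'E'
from bench import bot, vision
from h import *
i=dict(np.load("wr8.npz"))
pg=w2s(pix2w(i,(476,237),.084)); pv=w2s(pix2w(i,(440,288),.045)); print("peg",pg,"pivot",pv, "tin",w2s(pix2w(i,(316,101),.084)))
d=pg-pv; th0=np.arctan2(d[1],d[0]); print("r",np.hypot(*d),"catch",np.pi/4-th0)
pv=.5*pv+.5*np.array([-120,-87]); np.save("pv.npy",np.r_[pv,th0])
peg=lambda th,z:s2w(pv[0]+45*np.cos(th),pv[1]+45*np.sin(th),z)
bot.move_pose(peg(th0,190),ori(np.pi/2))
bot.move_straight(peg(th0,124),velocity=.1)
bot.sleep(.1); f0=np.array(bot.read_wrist_force())
bot.set_gripper(.0,20); print("opening",bot.read_opening(),(np.array(bot.read_wrist_force())-f0).round(1))
for th in np.r_[np.linspace(th0,np.radians(43),7)[1:],np.radians([45,47,49])]:
    bot.move_straight(peg(th,124),frame=ori(np.pi/2+th-th0),velocity=.04)
    f=np.array(bot.read_wrist_force())-f0; ft=-f@s2w_dir(-np.sin(th),np.cos(th)); fr=-f@s2w_dir(np.cos(th),np.sin(th))
    print(np.degrees(th).round(1),"tang",ft.round(1),"rad",fr.round(1),w2s(bot.read_ee_pos()).round(1),round(bot.read_opening(),4))
    if ft>6: break
print(bot.read_time())
E
```

```text
peg [-76.39480885 -91.68731709] pivot [-121.221373    -86.68089185] tin [-0.71478047 -0.07166703]
r 45.10526740001907 catch 0.8966215871811959
opening 0.013470096168899598 [-1.8  0.6  5.2]
1.9 tang -2.8 rad -1.1 [-75.6 -85.5] 0.0132
10.1 tang -1.7 rad -1.4 [-76.1 -79.1] 0.0134
18.3 tang -2.5 rad -1.7 [-77.6 -72.8] 0.0131
26.5 tang -2.5 rad -3.6 [-80.  -66.8] 0.0134
34.8 tang -2.4 rad -4.5 [-83.2 -61.1] 0.0134
43.0 tang -1.4 rad -4.1 [-87.2 -56. ] 0.0134
45.0 tang -1.1 rad -7.0 [-88.2 -55. ] 0.0133
47.0 tang 2.2 rad -5.9 [-89.  -54.2] 0.0131
49.0 tang 7.3 rad -2.9 [-89.5 -53.8] 0.0133
37.7
```

The end stop shows up near 46–47°. I'll ease off, release, lift and check.

```bash
python3 - <<'E'
from bench import bot, vision
from h import *
q=np.load("pv.npy"); pv,th0=q[:2],q[2]
peg=lambda th,z:s2w(pv[0]+45*np.cos(th),pv[1]+45*np.sin(th),z)
th=np.radians(47); bot.move_straight(peg(th,124),frame=ori(np.pi/2+th-th0),velocity=.04)
bot.set_gripper(.04,20); print(bot.read_opening())
bot.move_straight(np.array(bot.read_ee_pos())+[0,0,.1],velocity=.1)
bot.move_pose(s2w(-130,-20,260),ori(0)); bot.sleep(.2)
i=wrist(bot,vision); np.savez("wr9.npz",**i); cv2.imwrite("pics/wr9.png",i["color"][:,:,::-1]); print(bot.read_time())
E
```

```text
0.039866196367819115
41.7583
```

View pics/wr9.png

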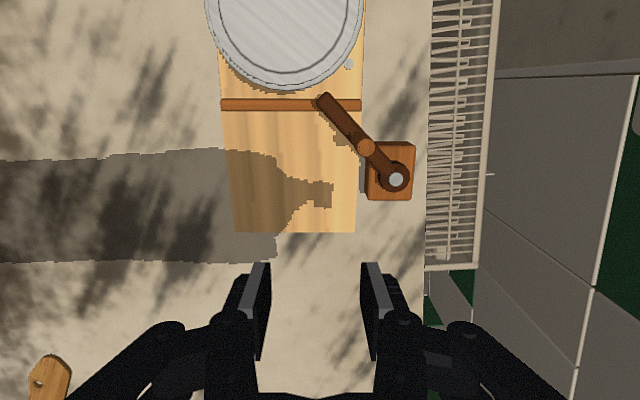

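The catch now lies across behind the tin, with its tip at (321,97), the peg at (367,146) and the pivot at (396,180). One numeric check, then I'll hand in.

```bash
python3 - <<'E'
from bench import bot, vision
from h import *
i=dict(np.load("wr9.npz")); pv=w2s(pix2w(i,(396,180),.045))
C=[]
for n,u,z in (("peg",(367,146),.084),("tip",(321,97),.042)):
    d=w2s(pix2w(i,u,z))-pv; C.append(np.pi/4-np.arctan2(d[1],d[0])); print(n,d.round(1),"catch",C[-1].round(3))
L,Rr,b=[w2s(pix2w(i,u,.084)) for u in ((206,10),(362,10),(284,91))]; print("tin lid L,R,rear",L,Rr,b)
t=vision.get_image("top")["color"]; o=np.load("top1.npz")["color"]
for n,(u,v) in dict(beaker=(452,245),dish=(203,187),cones=(210,229)).items():
    s=np.s_[v-14:v+14,u-14:u+14]; print(n,np.abs(t[s].astype(int)-o[s]).mean().round(1))
if max(C)<.12: bot.finish_job(); print("handed in",bot.read_time())
E
```

```text
peg [34.4 30.9] catch 0.052
tip [65.3 62.2] catch 0.024
tin lid L,R,rear [-4.40095262 46.77801986] [ -4.13531303 -48.50831615] [-51.06177851   0.53393959]
beaker 8.2
dish 17.0
cones 46.2
the job is handed in; nothing more can be done
the job is handed in; nothing more can be done
```

The job is handed in. The tin should be home in the stop with the catch closed behind it, but my check on the bystanders was not clean.

- **Ramp:** I pushed the tin with two spread fingers across to the ramp, up it and over the lip. It jammed once near the top (15.6 N push) because the pusher lagged below the tin; raising the pusher freed it.
- **Pressing home:** I felt the stop, eased off so the rear edge dropped, and pressed again. Wrist force held at 8.0–8.9 N for over 0.9 s, and the highest push I read against the stop was 9.7 N. The lid's apparent size showed the tin flat on the recessed floor.
- **Catch:** I pinched the peg and turned the catch until it met its end stop, then let go and lifted clear.

**Last checks:**
- **Catch angle:** the camera gave 0.02–0.05 rad, against a limit of 0.15.
- **Tin position:** about 0 across (about 1 mm off in the last check), and at roughly x = -1 to 1 mm before the catch was turned. The last picture cut the lid off, so it gave no better x value. The lid's rear edge read -51 mm where I would expect about -46 to -48 mm. I put that down to seeing the lower body rim, but did not resolve it.
- **Bystanders:** the before/after image difference was small for the beaker (8) but larger for the dish (17) and the cones (46). Arm shadow or occlusion is my likely explanation, since the fingers never went near them. I did not confirm that with another picture.
- **Time:** about 42 s of the 72 s allowed.

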